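# Roll the sample vial up the feed ramp to its stop

### The job

The glass vial lying at the bottom of the sloping metal trough has to go to its measuring place: with the fingertips, push it gently up the trough, over the crest and into the short dip at the top, so that it comes to rest across the trough against the tall end stop and does not roll back down. Only push it, never pinch, lift or flick it; leave the things standing round the ramp where they are, and finish with the hand clear of everything.

Things in the scene. Friction and masses are not known exactly. Their poses are not given: they have to be found in the camera images.
- ramp: Feed ramp fixed to the table: dark base plate (225 x 80 x 8 mm), four posts and on them an open aluminium trough, 64 mm wide outside, 56 mm inside. Origin: on the table top under the ramp's middle; x points level along the trough in the uphill direction, y across it, z up. The trough's side walls (4 mm thick) stand only 6 mm above its floor.
- lip (a point): Bottom end of the trough's floor, mid-width: ramp x = -105 mm, z = 30 mm. A lip 4 mm thick, just outside it, stands 6 mm above the floor. From here the floor rises straight at 8 degrees to the crest; a vial let go on it rolls back to this lip. Axes as the ramp's.
- crest (a point): Top of the rising floor, mid-width: ramp x = +50 mm, z = 51.8 mm. Beyond it the floor dips at 10 degrees to z = 44.7 mm at x = +90 mm, where the upright face of the end stop stands (64 mm wide, 6 mm thick, top at z = 72.7 mm). Past the crest the vial rolls by itself into the dip. Axes as the ramp's.
- runway: The rising part of the trough, fixed to the ramp. Origin: on its floor surface, half-way along (ramp x = -27.5 mm, z = 40.9 mm), in the middle of its width; x points up the slope, y across, z square to its floor. It runs from x = -78 mm (lip) to x = +78 mm (crest).
- seat (a point): The point where the vial's middle shall be: half-way across the trough, 11 mm before the end stop's face, ramp x = +79 mm, z = 57.8 mm. Axes as the ramp's.
- vial_mid (a point): Middle of the glass sample vial (52 mm long with its black cap; body 22 mm in diameter, cap 19 mm; about 20 g; smooth, friction about 0.3, rolls freely). It starts lying across the trough at the bottom, resting on the lip, its middle 11 mm above the floor. z runs along its length to its cap.
- vial: The same lying vial; origin at the middle of its bottom end, z along its length to its cap, 26 mm from this origin to its middle.
- spare_vial_mid (a point): Bystander: another vial, standing upright (22 mm wide, 52 mm high) on the table close beside the -y side of the ramp; the point is its centre.
- tin_mid (a point): Bystander: round screw tin, 59 mm wide, 23 mm high, close beside the +y side of the ramp; the point is its centre.
- mount_mid (a point): Bystander: black mirror mount, 50 x 50 mm and 60 mm high, behind the end stop, beyond the ramp's top end; the point is its centre.
Not all that is in view belongs to the job. Leave any blue or red look-alike of the vial alone.

How it is judged:
By the outcome, as a careful person would: the job done as asked, in the order asked, and still so for the second after the job is handed in, with the robot touching nothing.
It also fails if it takes over 42 s, if anything falls off the work surface, if the arm or the gripper's body presses on something with over 40 N, if the wrist force passes 120 N, or if a joint passes its speed limit or range.

### The arm

A 6-joint arm with a two-finger parallel gripper is mounted at the origin on a cart in front of the work surface, level with it; the furniture and walls round the work are solid. World frame = base frame: x ahead of the robot, y to its left, z up, the work surface at z = 0. Lengths are in m, angles in rad, forces in N, time in s.
With the tool pointing down it reaches from about 0.35 to 0.975 m from the base axis. Payload 4.9 kg.
Tool frame: the origin (TCP) lies midway between the tips of the shut fingers; the grasp point (between the pads) lies 19 mm behind it; z points along the fingers, y is the line along which they close (so a half turn about z gives the same grasp; the last joint's range is limited). The gripper opens to 85 mm and grips with 20 to 120 N. Pads are 22 mm wide; open, the fingers measure 114 mm over their backs; the gripper's body (76 mm by 85 mm) begins 54 mm behind the grasp point. The pads swing forward as they close: fully open they stand 13 mm farther back than shut.
Start: joints at [1.089, 0.053, 1.613, -0, 1.476, -0.119], TCP at [0.222, 0.584, 0.231] pointing down, gripper open.
Joint ranges: [-3.01, 3.01], [-1.01, 2.22], [0.06, 2.58], [-1.02, 4.17], [0.09, 2.62], [-3.14, 3.14]. Speed limits (rad/s): [2.57, 2.57, 3.14, 3.14, 3.14, 3.14].

### API

Orientations are given as a unit quaternion [w, x, y, z].
In Python, from plant import state, grab_frame, job_done, cut_out, place_of gives the robot as it stands.
- The arm moves only by the tool jog_arm, never from a script. Its argument "motion" is text: rows parted by semicolons, each of 7 numbers parted by spaces: the opening in per cent of the stroke, from 0 (shut) to 100 (fully open), then the shift along the tool's x, y, z as a fraction of full scale, then the turn, a rotation vector about the tool's x, y, z as a fraction of full scale. A call has exactly 5 rows; each row is the pose to reach, as a shift and turn from the pose commanded when the call began, along the tool's axes at that moment; what a row does not reach only later rows make up. Full scale, the value 1, is 50 cm for a shift and 1.5 rad for a turn. A row lasts 1/8 s, in which the tool goes at most 62.5 mm and 10.7 degrees, less where a joint would pass 70% of its speed; a pose out of reach is approached as far as the arm can. A call with a number of a shift or a turn outside -1 to 1 is refused whole. A call with a gripper value outside its range is refused whole. The fingers move at their own pace and stop on an object; the grip force is fixed at half the most. Time passes only in rows, so rows that repeat a pose let the fingers close, or fill a call up. It gives the time, the measured TCP pose, the force, the opening and the grip force at its end, in the units of the state.
- state(): the state, without advancing time (a new reading comes with each control period).
- grab_frame(name): name is "scene" or "side" or "wrist"; returns a dict with "color" (384x512x3 uint8, red, green, blue), "range_z" (384x512 float32, m along the optical axis (not along the pixel's ray), 0 where there is no reading), "intrinsics" (3x3 intrinsics, pixels), "world_from_camera" (4x4, takes a point from camera to world coordinates). Camera axes: x right, y up, looking along -z (the intrinsics and any distortion apply to the point x, -y, -z); pixel columns grow to the right and rows downward; lengths in m; the calibration is good to about 2 mm. A picture is of the moment at which its call begins.
- job_done(): hands the job in; it is judged then, once.
Trained networks look in the newest picture that a camera, given by its name, has taken for a name from the list of things; names that differ only in an ending like _2 or _b are one class to them, and where a whole thing is asked for, a point or a joint stands for the part that bears it (a point fixed in the world has none). Each returns a list of dicts, best first, with "p" (0 to 1); they miss things now and then, are a little off and sometimes report something else, mostly with a low value. They report only what shows in the picture. A call takes as long as a camera call. They do not tell look-alikes from the thing itself.
- cut_out(camera, thing): "pixels" (384x512 bool, what is visible of it).
- place_of(camera, thing): "at" ([x, y, z] in m, in world coordinates, good to about 4 mm: a listed point, or the origin of a listed thing).
The state is a dict: "time": time; "joint_pos": joint angles; "joint_vel": joint speeds; "joint_efforts": joint torques, N m; "tool_pos": TCP position; "tool_rot": TCP orientation; "contact_force": force on the tool from outside, world axes, zero at the start; "ft_torque": the same for the moment, N m; "gripper_width": opening from 0.0 (shut) to 1.0 (fully open); "grasp_force": force on a finger pad.
Only numpy, scipy, OpenCV 4.12 (cv2) and the standard library are available. Lean on these libraries where they do the work, as an engineer would, in place of code of your own. Each camera call takes 0.05 s, during which the arm holds its last target. There are 200 camera calls.

## Working session

There is one attempt and no reset: what is moved stays moved. The work goes in short steps, Python scripts to look and compute and a tool call to move; the robot and the scene stay as the last step left them, time stands still between calls to the robot, and variables do not carry over. Pictures are saved under pics/ and viewed, at most 10 in all, crops included, and the job is handed in when it is done.

Besides the shell and the picture viewer there is one more tool, called after "Request:" as name(argument=value, ...), one argument or row to a line, values as JSON. jog_arm: Moves the arm, as the interface text tells. Shift numbers are shares of 50 cm and turn numbers shares of 1.5 rad, none past 1 either way. Its arguments: {"type":"object","properties":{"motion":{"type":"string"}},"required":["motion"]}

```bash
mkdir -p pics
cat > h.py <<'E'
from plant import *
import numpy as np, cv2
def snap(c,f):
    g=grab_frame(c); cv2.imwrite(f'pics/{f}.png',g['color'][:,:,::-1]); return g
def cloud(g):
    K=g['intrinsics'];z=g['range_z'];v,u=np.mgrid[:384,:512]
    p=np.stack([(u-K[0,2])*z/K[0,0],-(v-K[1,2])*z/K[1,1],-z],-1)
    T=g['world_from_camera'];return p@T[:3,:3].T+T[:3,3]
E
python3 - <<'E'
from h import *
np.set_printoptions(precision=4,suppress=True)
s=state();print(s['time'],s['tool_pos'],s['tool_rot'],s['gripper_width'])
a=[]
for c in('scene','side'):
    g=snap(c,c+'0');a.append(g['color']);np.savez(f'{c}0',p=cloud(g),**g)
    for t in('ramp','lip','crest','runway','seat','vial_mid','vial','spare_vial_mid','tin_mid','mount_mid'):
        print(c,t,[(np.round(r['at'],4).tolist(),round(r['p'],2)) for r in place_of(c,t)][:3])
cv2.imwrite('pics/both.png',cv2.resize(np.vstack(a)[:,:,::-1],(400,600)) if 0 else a[0][:,:,::-1])
E
```

```text
0.0 [0.2215 0.5838 0.2301] [-0.0003  0.1804  0.9836 -0.001 ] 0.9997786731786383
scene ramp [([0.5136, 0.1183, 0.0021], 0.63)]
scene lip [([0.4635, 0.2079, 0.0263], 0.75)]
scene crest [([0.5393, 0.0711, 0.0519], 0.92)]
scene runway [([0.507, 0.1401, 0.0427], 0.82), ([0.465, 0.2087, 0.0307], 0.35)]
scene seat [([0.5541, 0.0447, 0.0597], 0.56)]
scene vial_mid [([0.4702, 0.2007, 0.0434], 0.72), ([0.4849, 0.3242, 0.0087], 0.71), ([0.3858, 0.3371, 0.0122], 0.59)]
scene vial [([0.4003, 0.317, 0.0091], 0.74), ([0.4906, 0.2118, 0.0429], 0.61), ([0.484, 0.3508, 0.0106], 0.5)]
scene spare_vial_mid [([0.5535, 0.2047, 0.0107], 0.59), ([0.4596, 0.0976, 0.0259], 0.48)]
scene tin_mid [([0.5566, 0.2051, 0.0121], 0.84), ([0.4594, 0.0995, 0.0275], 0.59)]
scene mount_mid [([0.6228, -0.0001, 0.0316], 0.81), ([0.4587, 0.0979, 0.0253], 0.25)]
side ramp [([0.5138, 0.1205, 0.0002], 0.78)]
side lip [([0.4654, 0.2101, 0.0274], 0.74)]
side crest [([0.5388, 0.0733, 0.0524], 0.68)]
side runway [([0.5106, 0.1385, 0.0391], 0.56)]
side seat [([0.5485, 0.0437, 0.0592], 0.81)]
side vial_mid [([0.3887, 0.3415, 0.0103], 0.62), ([0.4717, 0.2013, 0.0441], 0.48)]
side vial [([0.4009, 0.3142, 0.0122], 0.89), ([0.4917, 0.2135, 0.041], 0.84), ([0.4807, 0.3491, 0.0112], 0.76)]
side spare_vial_mid [([0.4597, 0.0946, 0.0232], 0.48)]
side tin_mid [([0.5572, 0.2002, 0.0112], 0.81)]
side mount_mid [([0.6294, 0.001, 0.0275], 0.56)]
```

View pics/scene0.png

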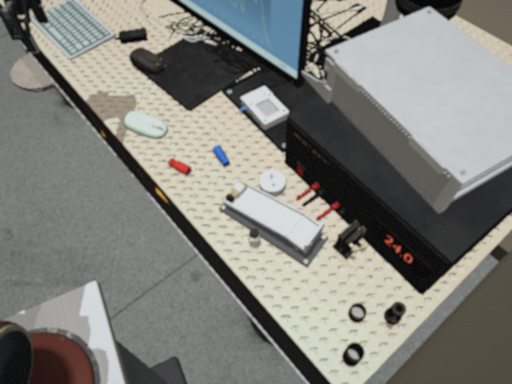

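View pics/side0.png

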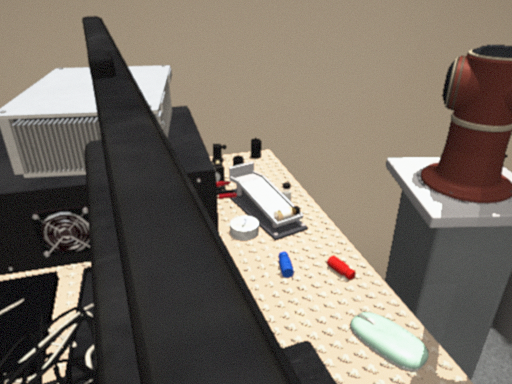

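The candidates in the scene image are the clear, black-capped vial in the trough at about (237,190), a blue look-alike at (221,155) and a red one at (180,166). The trough one fits the description: it lies across the trough at the bottom lip. I'll confirm it in a crop and refine the ramp axis.

Run:
```python
from h import *
np.set_printoptions(precision=4,suppress=True)
d=np.load('scene0.npz');cv2.imwrite('pics/crop.png',cv2.resize(d['color'][165:265,200:340,::-1],(784,560),interpolation=cv2.INTER_CUBIC))
u0=np.array([.478,-.878]);O=np.array([.5137,.1194])
for c in('scene','side'):
    p=np.load(c+'0.npz')['p'].reshape(-1,3)
    for zlo,zhi,n in((.004,.014,'plate'),(.028,.062,'trough')):
        q=p[:,:2]-O;x=q@u0;y=q@[-u0[1],u0[0]]
        m=(abs(x)<.12)&(abs(y)<.045)&(p[:,2]>zlo)&(p[:,2]<zhi)
        r=cv2.minAreaRect(p[m,:2].astype(np.float32)*1000);print(c,n,m.sum(),r)
    m=(x>-.07)&(x<.035)&(abs(y)<.02)&(p[:,2]>.028)&(p[:,2]<.065)
    print('slope fit z=a+bx',np.polyfit(x[m],p[m,2],1),m.sum(),'ideal b .1405 a(x=0) .0448')
```

```text
scene plate 1304 ((515.08447265625, 118.09225463867188), (81.74624633789062, 224.4689483642578), 27.86909294128418)
scene trough 2915 ((519.0228271484375, 122.93533325195312), (78.05055236816406, 206.30801391601562), 28.184432983398438)
slope fit z=a+bx [0.1396 0.0443] 843 ideal b .1405 a(x=0) .0448
side plate 994 ((511.8013916015625, 120.31511688232422), (82.45183563232422, 224.39556884765625), 27.66457748413086)
side trough 1910 ((517.292236328125, 126.00547790527344), (79.43179321289062, 206.205322265625), 27.448671340942383)
slope fit z=a+bx [0.1408 0.0443] 521 ideal b .1405 a(x=0) .0448
```

View pics/crop.png

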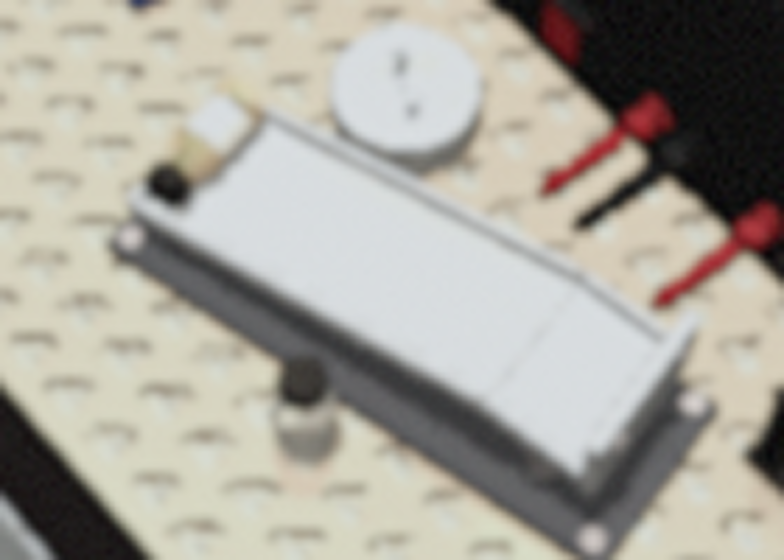

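The crop confirms it: the clear glass vial with the black cap lies across the bottom of the trough at crop (205,145), with the cap on the ramp's -y side. I'll approach with the fingers shut, to act as one flat pusher.

Request:
jog_arm(
  motion="0 -0.08 -0.06 0.02 0 0 0.096; 0 -0.17 -0.12 0.05 0 0 0.192; 0 -0.25 -0.18 0.08 0 0 0.288; 0 -0.34 -0.24 0.12 0 0 0.384; 0 -0.42 -0.30 0.16 0 0 0.48",
)

```text
time: 1.72
tool_pos: [0.3659, 0.3681, 0.1511]
tool_rot: [0.0, 0.517, 0.856, 0.001]
contact_force: [0.4, 0.1, 0.8]
gripper_width: -0.002
grasp_force: 0.0
```

```bash
cat >> h.py <<'E'
from scipy.spatial.transform import Rotation as R
O=np.array([.5135,.1192,0]);U=np.array([.468,-.884,0]);V=np.array([.884,.468,0])
def rel(target=None):
    s=state();q=s['tool_rot'];M=R.from_quat([q[1],q[2],q[3],q[0]]).as_matrix();p=np.array(s['tool_pos']);d=p-O
    print('t',s['time'],'ramp xyz mm',np.round([d@U*1e3,d@V*1e3,p[2]*1e3],1),'F',np.round(s['contact_force'],2),'w',round(s['gripper_width'],3))
    print('tool x in ramp',np.round([M[:,0]@U,M[:,0]@V,M[2,0]],4),'z',np.round(M[:,2],4))
    if target is not None:
        t=O+U*target[0]/1e3+V*target[1]/1e3+[0,0,target[2]/1e3];print('shift frac',np.round(M.T@(t-p)/.5,4))
E
python3 -c "
from h import *
rel((-135,0,100))"
```

```text
t 1.725 ramp xyz mm [-289.2  -14.   151.1] F [0.43 0.13 0.76] w -0.002
tool x in ramp [-1.0002e+00  3.7000e-03  1.0000e-04] z [ 1.e-03  6.e-04 -1.e+00]
shift frac [-0.308   0.029   0.1023]
```

Request:
jog_arm(
  motion="0 -0.10 0.01 0.03 0 0 0; 0 -0.20 0.02 0.06 0 0 0; 0 -0.29 0.029 0.09 0 0 0; 0 -0.308 0.029 0.15 0 0 0; 0 -0.308 0.029 0.20 0 0 0",
)

```text
time: 2.35
tool_pos: [0.4505, 0.2393, 0.0506]
tool_rot: [0.0, 0.516, 0.856, 0.0]
contact_force: [-0.6, 0.9, -0.2]
gripper_width: -0.002
grasp_force: 0.0
```

```bash
python3 -c "
from h import *
rel((-121,0,39))
snap('wrist','w1');snap('side','s1')
g=cv2.imread('pics/w1.png');k=cv2.imread('pics/s1.png')[140:260,200:340]
cv2.imwrite('pics/m1.png',np.hstack([cv2.resize(g,(400,300)),cv2.resize(k,(350,300))]))
for c in('scene','side','wrist'):
  for t in ('vial_mid','lip'):print(c,t,[(np.round([(np.array(r['at'])-O)@U*1e3,(np.array(r['at'])-O)@V*1e3,r['at'][2]*1e3],1),round(r['p'],2)) for r in place_of(c,t)])
"
```

```text
t 2.35 ramp xyz mm [-135.6    0.5   50.6] F [-0.58  0.89 -0.19] w -0.002
tool x in ramp [-1.0002e+00  1.1000e-03 -1.0000e-04] z [ 2.e-04  0.e+00 -1.e+00]
shift frac [-0.0292 -0.0009  0.0232]
scene vial_mid [(array([-92.3,  -0.1,  43.4]), 0.72), (array([-194.6,   70.7,    8.7]), 0.71), (array([-252.4,  -10.9,   12.2]), 0.59)]
scene lip [(array([-101.8,   -2.7,   26.3]), 0.75)]
side vial_mid [(array([-193.2,   69.4,    9.3]), 0.73), (array([-89.8,  -1.7,  43.7]), 0.65), (array([-254.1,   -9.1,    8.9]), 0.58)]
side lip [(array([-101.1,   -1.5,   29.2]), 0.88)]
wrist vial_mid [(array([-197.3,   63.7,    8.8]), 0.83), (array([-55.8,  75.8,   8.8]), 0.55)]
wrist lip []
```

View pics/m1.png

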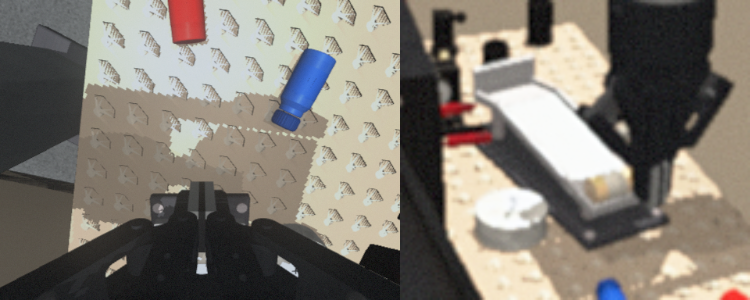

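The wrist camera looks downhill, so it sees only the decoys. The side view shows the shut fingers just behind the lip, with the vial at crop (600,188) still in place.

Request:
jog_arm(
  motion="0 0 0 0.012 0 0 0; 0 0 -0.001 0.022 0 0 0; 0 -0.010 -0.001 0.022 0 0 0; 0 -0.020 -0.001 0.022 0 0 0; 0 -0.030 -0.001 0.022 0 0 0",
)

```text
time: 3.38
tool_pos: [0.4569, 0.2265, 0.0405]
tool_rot: [0.0, 0.515, 0.857, 0.0]
contact_force: [0.1, 0.1, 1.0]
gripper_width: -0.002
grasp_force: 0.0
```

```bash
python3 -c "
from h import *
rel()"
```

```text
t 3.375 ramp xyz mm [-1.213e+02  1.000e-01  4.050e+01] F [0.06 0.07 1.01] w -0.002
tool x in ramp [-1.0002e+00 -9.0000e-04 -1.0000e-04] z [ 3.e-04  1.e-04 -1.e+00]
```

Request:
jog_arm(
  motion="0 -0.006 0 0.002 0 0 0; 0 -0.012 0 0.002 0 0 0; 0 -0.019 0 0.001 0 0 0; 0 -0.026 0 0.000 0 0 0; 0 -0.034 0 -0.001 0 0 0",
)

```text
time: 4.0
tool_pos: [0.4646, 0.2116, 0.0409]
tool_rot: [0.0, 0.515, 0.857, 0.0]
contact_force: [-0.4, -0.1, -0.1]
gripper_width: 0.002
grasp_force: 0.1
```

```bash
cat >> h.py <<'E'
def look(n):
    snap('scene',n);snap('side',n+'s')
    for c in('scene','side'):
        for r in place_of(c,'vial_mid'):
            a=np.array(r['at'])-O
            if a@U>-.15: print(c,np.round([a@U*1e3,a@V*1e3,a[2]*1e3],1),round(r['p'],2))
    a=cv2.imread(f'pics/{n}.png')[165:265,200:340];k=cv2.imread(f'pics/{n}s.png')[140:260,200:340]
    cv2.imwrite(f'pics/{n}m.png',np.hstack([cv2.resize(a,(420,300),interpolation=2),cv2.resize(k,(350,300),interpolation=2)]))
E
python3 -c "
from h import *
rel();look('a')"
```

```text
t 4.0 ramp xyz mm [-104.6    0.    40.9] F [-0.35 -0.14 -0.09] w 0.002
tool x in ramp [-1.0002 -0.0011  0.    ] z [ 1.e-04  0.e+00 -1.e+00]
scene [-80.6   1.2  45.8] 0.61
side [-77.4   2.   47.7] 0.59
```

View pics/am.png

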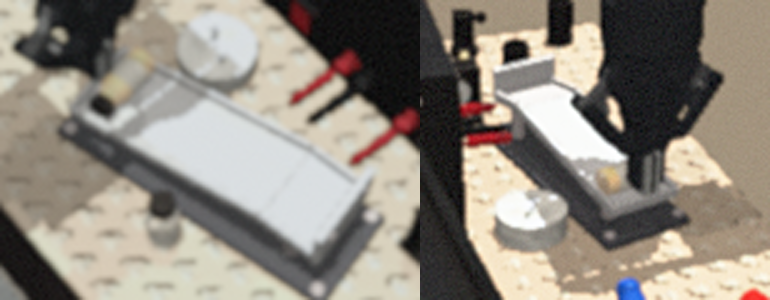

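The vial has left the lip and sits square in front of the fingers: left crop (125,85), right crop (608,180). I'll keep pushing along the slope.

Request:
jog_arm(
  motion="0 -0.010 0 -0.001 0 0 0; 0 -0.020 0 -0.002 0 0 0; 0 -0.030 0 -0.0036 0 0 0; 0 -0.040 0 -0.005 0 0 0; 0 -0.050 0 -0.0065 0 0 0",
)

```text
time: 4.82
tool_pos: [0.4764, 0.1894, 0.0441]
tool_rot: [0.0, 0.515, 0.857, -0.0]
contact_force: [0.0, 0.1, 1.0]
gripper_width: -0.0
grasp_force: 0.0
```

Request:
jog_arm(
  motion="0 -0.010 0 -0.0014 0 0 0; 0 -0.020 0 -0.0028 0 0 0; 0 -0.030 0 -0.0042 0 0 0; 0 -0.040 0 -0.0056 0 0 0; 0 -0.050 0 -0.007 0 0 0",
)

```text
time: 5.45
tool_pos: [0.4881, 0.1674, 0.0476]
tool_rot: [0.0, 0.515, 0.857, -0.0]
contact_force: [-0.3, 0.1, 0.1]
gripper_width: 0.0
grasp_force: 0.0
```

```bash
python3 -c "
from h import *
rel();look('b')"
```

```text
t 5.45 ramp xyz mm [-54.5   0.   47.6] F [-0.29  0.05  0.12] w 0.0
tool x in ramp [-1.0002 -0.0012 -0.    ] z [ 0. -0. -1.]
scene [-31.2   2.2  53.1] 0.76
side [-28.5  -0.5  50.5] 0.7
side [-30.7  25.4  52.3] 0.4
```

View pics/bm.png

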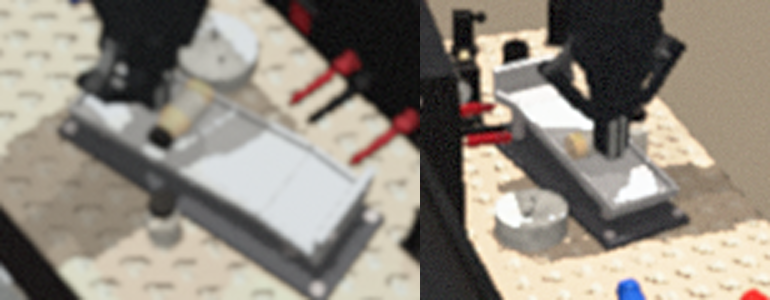

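The vial is square and halfway up: left crop (185,115), right crop (578,143). Continuing.

Request:
jog_arm(
  motion="0 -0.010 0 -0.0014 0 0 0; 0 -0.020 0 -0.0028 0 0 0; 0 -0.030 0 -0.0042 0 0 0; 0 -0.040 0 -0.0056 0 0 0; 0 -0.050 0 -0.007 0 0 0",
)

```text
time: 6.28
tool_pos: [0.4998, 0.1452, 0.0511]
tool_rot: [0.0, 0.515, 0.857, -0.0]
contact_force: [-0.7, -0.4, 0.6]
gripper_width: 0.002
grasp_force: 0.0
```

Request:
jog_arm(
  motion="0 -0.010 0 -0.0014 0 0 0; 0 -0.020 0 -0.0028 0 0 0; 0 -0.029 0 -0.0040 0 0 0; 0 -0.037 0 -0.0052 0 0 0; 0 -0.045 0 -0.0063 0 0 0",
)

```text
time: 6.9
tool_pos: [0.5103, 0.1254, 0.0542]
tool_rot: [-0.0, 0.515, 0.857, -0.0]
contact_force: [0.4, -0.1, 0.0]
gripper_width: 0.0
grasp_force: 0.0
```

Request:
jog_arm(
  motion="0 -0.007 0 -0.001 0 0 0; 0 -0.013 0 -0.0018 0 0 0; 0 -0.019 0 -0.0027 0 0 0; 0 -0.025 0 -0.0035 0 0 0; 0 -0.030 0 -0.0042 0 0 0",
)

```text
time: 7.52
tool_pos: [0.5173, 0.1123, 0.0563]
tool_rot: [-0.0, 0.515, 0.857, -0.0]
contact_force: [0.7, 0.1, 0.0]
gripper_width: -0.0
grasp_force: 0.0
```

```bash
python3 -c "
from h import *
rel();look('c')"
```

```text
t 7.525 ramp xyz mm [ 7.9  0.1 56.3] F [0.68 0.13 0.01] w -0.0
tool x in ramp [-1.0002 -0.0011 -0.    ] z [-0. -0. -1.]
scene [34.1 -1.3 57.5] 0.7
side [31.9 -1.9 59.5] 0.48
```

Request:
jog_arm(
  motion="0 -0.005 0 -0.0006 0 0 0; 0 -0.010 0 -0.0012 0 0 0; 0 -0.015 0 -0.0018 0 0 0; 0 -0.020 0 -0.0024 0 0 0; 0 -0.025 0 -0.003 0 0 0",
)

```text
time: 8.35
tool_pos: [0.5232, 0.1012, 0.0578]
tool_rot: [0.0, 0.515, 0.857, 0.0]
contact_force: [-0.0, -0.2, -0.5]
gripper_width: 0.003
grasp_force: 0.0
```

Request:
jog_arm(
  motion="0 -0.004 0 -0.0004 0 0 0; 0 -0.008 0 -0.0008 0 0 0; 0 -0.012 0 -0.001 0 0 0; 0 -0.016 0 -0.001 0 0 0; 0 -0.020 0 -0.001 0 0 0",
)

```text
time: 8.98
tool_pos: [0.5278, 0.0924, 0.0583]
tool_rot: [-0.0, 0.515, 0.857, -0.0]
contact_force: [0.2, 0.6, 0.2]
gripper_width: 0.005
grasp_force: 0.0
```

```bash
python3 -c "
from h import *
rel();look('d')"
```

```text
t 8.975 ramp xyz mm [30.3  0.1 58.3] F [0.19 0.6  0.17] w 0.005
tool x in ramp [-1.0002 -0.0011  0.    ] z [-1.e-04 -0.e+00 -1.e+00]
scene [52.9 -3.3 63.5] 0.53
side [53.3 -0.9 62.6] 0.67
side [ 0.8 -2.3  1.5] 0.65
side [ -3.5 -60.   26.2] 0.21
```

View pics/dm.png

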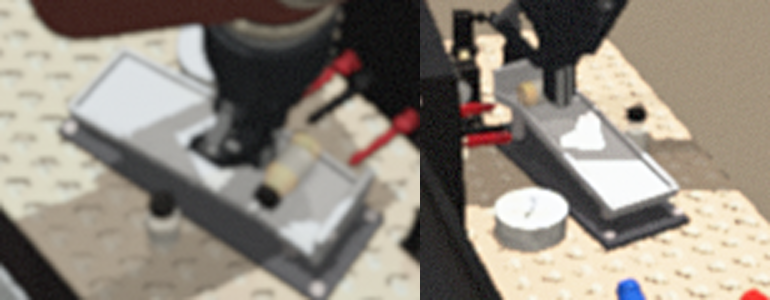

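The vial is on the crest, square: left crop (290,175), right crop (530,92). I'll nudge it slowly further.

Request:
jog_arm(
  motion="0 -0.003 0 0 0 0 0; 0 -0.006 0 0 0 0 0; 0 -0.009 0 0 0 0 0; 0 -0.012 0 0 0 0 0; 0 -0.014 0 0 0 0 0",
)

```text
time: 9.8
tool_pos: [0.5311, 0.0863, 0.0583]
tool_rot: [0.0, 0.515, 0.857, 0.0]
contact_force: [-0.5, -0.1, -0.1]
gripper_width: 0.002
grasp_force: 0.0
```

```bash
python3 -c "
from h import *
rel();look('e')"
```

```text
t 9.8 ramp xyz mm [37.4  0.2 58.3] F [-0.47 -0.13 -0.09] w 0.002
tool x in ramp [-1.0002e+00 -1.0000e-03 -0.0000e+00] z [ 0.  0. -1.]
scene [1.1 4.2 0. ] 0.59
side [85.7 -1.  57.4] 0.65
```

The vial has rolled into the dip. I'll back off, lift clear and check.

Request:
jog_arm(
  motion="0 0.010 0 0 0 0 0; 0 0.03 0 -0.02 0 0 0; 0 0.04 0 -0.10 0 0 0; 0 0.06 0 -0.20 0 0 0; 0 0.12 0 -0.28 0 0 0",
)

```text
time: 10.62
tool_pos: [0.5032, 0.1398, 0.2014]
tool_rot: [0.001, 0.516, 0.857, 0.001]
contact_force: [0.6, 0.0, 0.3]
gripper_width: 0.001
grasp_force: 0.0
```

Request:
jog_arm(
  motion="0 0.10 0 -0.02 0 0 0; 0 0.20 0 -0.02 0 0 0; 0 0.30 0 -0.02 0 0 0; 0 0.30 0 -0.02 0 0 0; 0 0.30 0 -0.02 0 0 0",
)

```text
time: 11.25
tool_pos: [0.4325, 0.272, 0.2088]
tool_rot: [0.0, 0.515, 0.857, 0.0]
contact_force: [0.1, 0.2, 0.0]
gripper_width: -0.0
grasp_force: 0.0
```

```bash
python3 -c "
from h import *
rel();look('f')"
```

```text
t 11.25 ramp xyz mm [-1.730e+02 -1.000e-01  2.088e+02] F [0.09 0.2  0.02] w -0.0
tool x in ramp [-1.0002e+00 -2.0000e-03 -5.0000e-04] z [ 8.e-04 -1.e-04 -1.e+00]
scene [84.5  1.8 59.1] 0.76
side [85.6 -1.2 57.5] 0.51
```

View pics/fm.png

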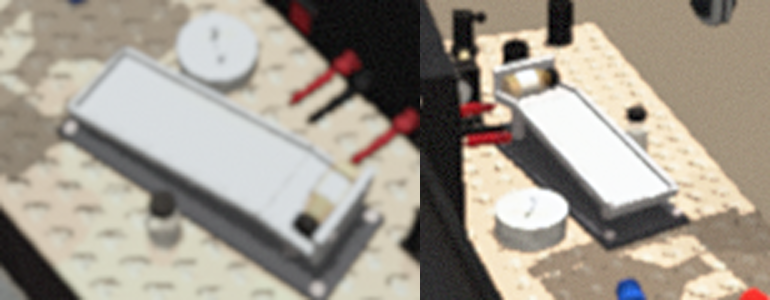

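The vial lies across the dip against the end stop: left crop (325,200), right crop (528,78). The tin, spare vial and mount are where they were, and the hand is clear.

```bash
python3 -c "
from plant import *
print(job_done())"
```

```text
the job is handed in; nothing more can be done
None
```

The vial was pushed up the trough and over the crest, and it rests across the dip against the end stop; the things around the ramp look unmoved in the final pictures, the hand is clear, and the job was handed in at about 11 s.

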